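# Load the lamp battery base and hold its bayonet lid short of the click

### The job

Load the inspection lamp's battery base: drop the two full-size cells one at a time into its two bores, then set the bayonet lid down into the collar, lugs through the gaps, and twist it clockwise (seen from above) until its grip bar points at the two raised ribs on the collar, halfway round and short of the click that would switch the lamp on. The inspector clicks it shut himself, so the program finishes while the gripper still holds the lid there: do not let go and never turn it as far as the click. Leave the short spare cell and all the other things on the table where they are.

Things in the scene. Friction and masses are not known exactly. Their poses are not given: they have to be found in the camera images.
- base: lamp's battery base, fixed to the table: grey block 112 x 112 x 72 mm (its top is the ledge) with a round aluminium bayonet collar on top, 108 mm across, up to 86 mm above the table. Origin: centre of its underside, on the table; z up. Two bores side by side along its y axis; collar gaps at its +x and -x. A black boss on its -y side stands out 11 mm, 82 mm high
- collar (a point): centre of the collar's top, 86 mm above the table, axes as the base. The inward flange, 81 to 86 mm high, has an opening 80 mm across and two gaps, 40 degrees wide, out to radius 49 mm, centred on +x and -x. Under it, above the ledge, runs a groove 9 mm high. From the gaps the lid turns clockwise only; it meets the click pin at 75 degrees, a hard stop at 90
- rib (a point): top of one of the two opposite raised ribs (black, radial, 5 mm wide, 12 mm long, 3 mm high) on the collar's top, 47 mm from its axis and 40 degrees (0.70 rad) clockwise from the base's +x, seen from above; the other is 40 degrees clockwise from -x
- bore0 (a point): centre of the mouth of one bore, at the ledge 72 mm above the table (14 mm below the collar's top), 21 mm from the collar's axis towards the base's +y. Bore 34 mm across, 63 mm deep, flat floor 9 mm above the table; a cell dropped home stands with its top 2 mm below the ledge
- bore1 (a point): the same for the other bore, 21 mm from the axis towards the base's -y
- cell_a: full-size battery cell, upright cylinder 28 mm across and 61 mm tall including a 2 mm contact nub on top, grey sleeve and steel ends, about 110 g, standing on the table. Origin: centre of its underside, z up. Goes into either bore, nub up
- cell_b: the second full-size cell, same as cell_a. Goes into the other bore
- lid: grey bayonet lid, about 90 g, right way up on the table. Disc 73 mm across, 10 mm thick; two opposite lugs, 24 degrees wide, 6 mm thick, at its bottom along +x and -x, out to radius 46 mm; on top, along x, a grip bar 60 mm long, 14 mm wide, from 10 to 46 mm above the underside. Origin: centre of its underside, z up. Half a turn makes no difference
- lid_bar (a point): middle of the lid's grip bar, 28 mm above the lid's underside. The lid enters with its x along the base's x (8 degrees of play each way); its lugs rest on the ledge, underside 72 mm above the table, bar top 118 mm. Then it turns clockwise, lugs under the flange, 3 mm of play in height, 3 mm sideways, rubbing lightly up to the click pin
- click_pin (a joint): spring click pin in the collar's groove, hidden under the flange: 0 m at rest, pushed outward up to about 4 mm by a lug at the end of the lid's turn, against 2 to 5 N. Must stay at rest
- short_cell: spare cell of a smaller size, upright cylinder 22 mm across and 42 mm tall, otherwise looking like the others; does not belong in the base. Origin: centre of underside
- tape: bystander: cardboard ring (tape roll) 72 mm across, 22 mm high, lying flat; origin: centre of underside
- mug: bystander: white mug 76 mm across, 85 mm tall; origin: centre of underside
- brush: bystander: small brush 160 mm long, lying flat; origin: under its middle
- notebook: bystander: blue notebook 75 x 105 x 10 mm, lying flat; origin: centre of underside
- jar: bystander: closed clear jar 48 mm across, 60 mm tall; origin: centre of underside
- loupe: bystander: hand magnifier lying flat, rim 74 mm across and 10 mm high, 75 mm handle along its +x; origin: centre of the lens, underside
There are look-alikes about, which are no part of the job. What is shaped like the cell_a but red is not meant.

How it is judged:
By the outcome, as a careful person would: the job done as asked, in the order asked, and still so for the second after the job is handed in, while the arm keeps its last pose, push and grip.
It also fails if it takes over 69 s, if anything falls off the work surface, if the arm or the gripper's body presses on something with over 40 N, if the wrist force passes 120 N, or if a joint passes its speed limit or range.

### The arm

A 7-joint arm with a two-finger parallel gripper is mounted at the origin on the work surface. World frame = base frame: x ahead of the robot, y to its left, z up, the work surface at z = 0. Lengths are in mm, angles in rad, forces in N, time in s.
With the tool pointing down it reaches from about 400 to 875 mm from the base axis. Payload 4.4 kg.
Tool frame: the origin (TCP) lies midway between the tips of the shut fingers; the grasp point (between the pads) lies 19 mm behind it (ctrl.grip_point_offset is the distance from the TCP to the grasp point, in mm); z points along the fingers, x is the direction in which the jaws open and shut, and the axes are right-handed (so a half turn about z gives the same grasp; the last joint's range is limited). The gripper opens to 85 mm and grips with 20 to 120 N. Pads are 22 mm wide; open, the fingers measure 114 mm over their backs; the gripper's body (76 mm by 85 mm) begins 54 mm behind the grasp point. The pads swing forward as they close: fully open they stand 13 mm farther back than shut.
Start: joints at [-1.407, 0.628, 0.038, 1.517, -0.027, 0.996, -0.02], TCP at [148.033, 632.933, 231.313] pointing down, gripper open.
Joint ranges: [-3.06, 3.06], [-0.37, 2.12], [-1.25, 1.32], [0.18, 2.47], [-1.1, 4.24], [0.23, 1.98], [-2.94, 2.94]. Speed limits (rad/s): [2.57, 2.57, 3.14, 3.14, 3.14, 3.14, 3.14].

### API

Orientations are given as [roll, pitch, yaw] about the fixed x, y, z axes, in that order (R = Rz(yaw) Ry(pitch) Rx(roll)).
In Python, from cell import ctrl, viewer gives the robot as it stands.
- The arm moves only by the tool apply_moves, never from a script. Its argument "series" is a list that holds one entry, the list of rows, each a list of 6 numbers: the shift along the tool's x, y, z normalised to -1 to 1, where 1 is 50 mm, then the turn, a rotation vector about the tool's x, y, z normalised to -1 to 1, where 1 is 6 degrees. In form: [[[tx, ty, tz, rx, ry, rz], ...]]. A call has exactly 5 rows; each row shifts and turns the commanded pose from where the row before left it, along the tool's axes as they then stand; what a row does not reach is not made up. A row lasts 1/8 s, in which the tool goes at most 62.5 mm and 10.7 degrees, less where a joint would pass 70% of its speed; a pose out of reach is approached as far as the arm can. A call with a number of a shift or a turn outside -1 to 1 is refused whole. A call with a gripper value outside its range is refused whole. "claw" is the gripper command: -1 is shut, 1 is fully open, values between are in proportion, set as the call begins (left out, the last holds). The fingers move at their own pace and stop on an object; the grip force is fixed at half the most. Time passes only in rows, so rows that do not move let the fingers close, or fill a call up. It gives the time, the measured TCP pose, the force and the opening at its end, in the units of the state.
- ctrl.read_state(): the state, without advancing time (a new reading comes with each control period).
- viewer.get_image(name): name is "side" or "top" or "wrist"; returns the picture (420x560x3 uint8, blue, green, red); there is no depth.
- viewer.camera_info(name): a dict with "K" (3x3 intrinsics, pixels), "R" (3x3) and "t" (3): a world point X has camera coordinates R X + t. Camera axes: x right, y down, z forward; pixel columns grow to the right and rows downward; lengths in mm; the calibration is good to about 2 mm. A picture is of the moment at which its call begins: read the wrist's pose just before it. camera_info takes no time and is no camera call; for the wrist camera it gives the pose at the moment of the call.
- ctrl.finish_job(): hands the job in, once; it reports no verdict.
Trained networks look in the newest picture that a camera, given by its name, has taken for a name from the list of things; names that differ only in an ending like _2 or _b are one class to them, and where a whole thing is asked for, a point or a joint stands for the part that bears it (a point fixed in the world has none). Each returns a list of dicts, best first, with "score" (0 to 1); they miss things now and then, are a little off and sometimes report something else, mostly with a low value. They report only what shows in the picture. A call takes as long as a camera call. They do not tell look-alikes from the thing itself.
- viewer.find_in(camera, label): "location" ([column, row] as shares, 0 to 1, of the picture: columns of its width, rows of its height, amid what is visible of it).
The state is a dict: "clock": time; "qpos": joint angles; "qd": joint speeds; "tau": joint torques, N m; "eef_pos": TCP position; "tool_rot": TCP orientation; "force": force on the tool from outside, world axes, zero at the start; "torque": the same for the moment, N m; "width": finger opening in mm.
Only numpy, scipy, OpenCV 4.12 (cv2) and the standard library are available. Lean on these libraries where they do the work, as an engineer would, in place of code of your own. Each camera call takes 0.05 s, during which the arm holds its last target. There are 200 camera calls.

## Working session

There is one attempt and no reset: what is moved stays moved. The work goes in short steps, Python scripts to look and compute and a tool call to move; the robot and the scene stay as the last step left them, time stands still between calls to the robot, and variables do not carry over. Pictures are saved under pics/ and viewed, about 8 in all and at most 12, crops included, and the job is handed in when it is done.

Besides the shell and the picture viewer there is one more tool, called after "Call:" by a JSON object that holds its "api" and its "payload", one argument or row to a line. apply_moves: Moves the arm, as the interface text tells. Scaled input: -1 to 1 covers 50 mm each way for a shift and 6 degrees each way for a turn. Its arguments: {"type":"object","properties":{"series":{"type":"array","items":{"type":"array","items":{"type":"array","items":{"type":"number"}}}},"claw":{"type":"number"}},"required":["series"]}

```bash
mkdir -p pics; cat > h.py <<'E'
import numpy as np,cv2
from cell import ctrl,viewer
def ray(cam,u,v,z,info=None):
    i=info or viewer.camera_info(cam);K,R,t=map(np.array,(i["K"],i["R"],i["t"]))
    d=R.T@np.linalg.inv(K)@[u,v,1];c=-R.T@t
    return c+d*(z-c[2])/d[2]
def proj(cam,X,info=None):
    i=info or viewer.camera_info(cam);K,R,t=map(np.array,(i["K"],i["R"],i["t"]))
    p=K@(R@np.array(X,float)+t);return p[:2]/p[2]
E
python3 - <<'E'
from h import *
s=ctrl.read_state();print({k:np.round(s[k],3).tolist() for k in s})
for c in("top","side"):
    im=viewer.get_image(c);cv2.imwrite(f"pics/{c}0.png",im)
    i=viewer.camera_info(c);print(c,(-np.array(i["R"]).T@i["t"]).round(),np.array(i["K"])[0,0])
    for l in("base","cell_a","lid","short_cell","collar","bore0","rib","lid_bar"):
        print(l,[(round(d["score"],2),round(d["location"][0]*560),round(d["location"][1]*420)) for d in viewer.find_in(c,l)])
a=cv2.imread("pics/top0.png");b=cv2.imread("pics/side0.png")
print(ctrl.grip_point_offset)
E
```

```text
{'clock': 0.0, 'qpos': [-1.407, 0.629, 0.038, 1.518, -0.027, 0.996, -0.02], 'qd': [-0.002, -0.001, -0.001, 0.001, 0.0, 0.001, -0.0], 'tau': [-0.001, -56.34, 1.226, -19.344, 0.011, 0.011, -0.0], 'eef_pos': [147.902, 632.298, 230.395], 'tool_rot': [3.142, 0.002, 1.341], 'force': [0.079, -0.009, 0.231], 'torque': [-0.029, -0.015, -0.005], 'width': 85.579}
top [ 349.  -10. 1492.] 503.10672487097276
base [(0.74, 277, 194)]
cell_a [(0.64, 190, 260), (0.57, 188, 234), (0.5, 145, 209), (0.48, 380, 165)]
lid [(0.74, 375, 231)]
short_cell [(0.49, 202, 216), (0.38, 276, 186)]
collar [(0.66, 273, 193), (0.56, 231, 261)]
bore0 [(0.69, 274, 188), (0.23, 365, 284)]
rib [(0.75, 274, 189)]
lid_bar [(0.65, 234, 253), (0.64, 372, 230)]
side [  -5. -885.  661.] 511.32092781046765
base [(0.87, 307, 217), (0.64, 221, 166)]
cell_a [(0.65, 194, 199), (0.54, 217, 189), (0.53, 223, 165)]
lid [(0.68, 344, 313)]
short_cell [(0.49, 243, 198), (0.4, 304, 218)]
collar [(0.81, 307, 219)]
bore0 [(0.84, 307, 218), (0.53, 290, 184)]
rib [(0.71, 306, 218)]
lid_bar [(0.89, 345, 315)]
18.700000000000003
```

View pics/top0.png

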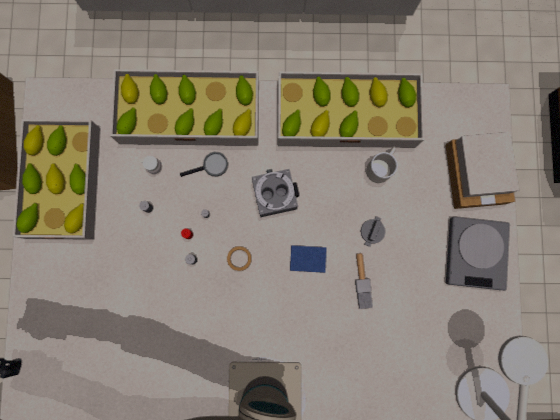

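View pics/side0.png

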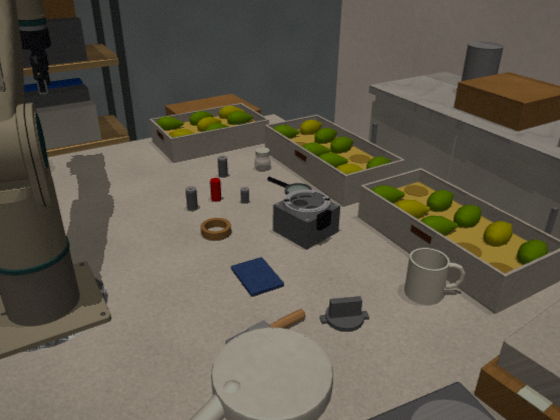

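The top view shows five candidates for the cells:
- Grey cylinders at (145,207) and (190,259). Both look tall in the side view, at (222,166) and (191,198).
- A red one at (187,233), excluded by colour.
- A small grey one at (205,213), which is short_cell.
- The jar at (151,165).

The base is at (275,192) with its boss to the right. The lid is at (373,231).

```bash
python3 - <<'E'
from h import *
for n,u,v,z in(("cellA",190,259,30),("cellB",145,207,30),("red",187,233,30),("short",205,213,20),("base",274,191,86),("lid",373,231,10),("jar",151,165,30),("tape",239,258,10),("loupe",215,164,5),("mug",380,167,40)): print(n,ray("top",u,v,z).round())
for n,u,v,z in(("cellA",191,199,30),("cellB",222,167,30),("short",245,195,20),("base",306,203,86),("lid",345,313,20)): print(n,"side",ray("side",u,v,z).round())
s=ctrl.read_state();i=viewer.camera_info("wrist");R=np.array(i["R"]);c=-R.T@i["t"]
from scipy.spatial.transform import Rotation as Ro
T=Ro.from_euler("xyz",s["tool_rot"]).as_matrix()
print("cam in tool",(T.T@(c-s["eef_pos"])).round(1),(R@T).round(2),np.array(i["K"]).round())
im=viewer.get_image("top") if 0 else cv2.imread("pics/top0.png")
sd=cv2.imread("pics/side0.png")
a=cv2.resize(im[150:280,130:260],(520,520),interpolation=cv2.INTER_CUBIC)
b=cv2.resize(sd[140:220,180:260],(280,280),interpolation=cv2.INTER_CUBIC)
o=np.zeros((520,800,3),np.uint8);o[:,:520]=a;o[:280,520:]=b
cv2.imwrite("pics/crop0.png",o)
E
```

```text
cellA [393. 218.  30.]
cellB [543. 354.  30.]
red [468. 229.  30.]
short [528. 180.  20.]
base [585. -22.  86.]
lid [ 481. -317.   10.]
jar [668. 341.  30.]
tape [397.  78.  10.]
loupe [679. 155.   5.]
mug [ 668. -335.   40.]
cellA side [390. 211.  30.]
cellB side [540. 345.  30.]
short side [528. 178.  20.]
base side [577. -36.  86.]
lid side [ 477. -324.   20.]
cam in tool [ 1.000e-01 -6.560e+01 -1.432e+02] [[ 1.    0.    0.  ]
 [-0.    0.97 -0.26]
 [-0.    0.26  0.97]] [[355.   0. 281.]
 [  0. 355. 206.]
 [  0.   0.   1.]]
```

View pics/crop0.png

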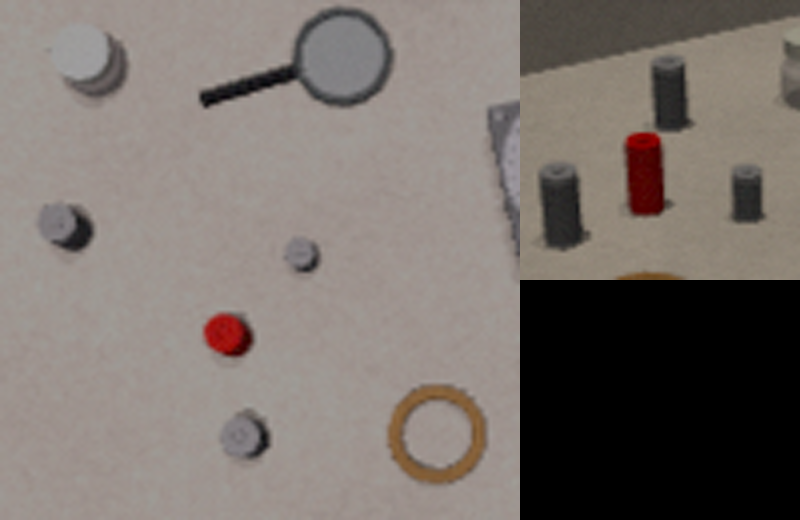

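```bash
cat >> h.py <<'E'
from scipy.spatial.transform import Rotation as Ro
def plan(wps,start=None):
    """wps: list of (x,y,z,yaw,nrows); rows with rounding feedback, tool straight down"""
    s=ctrl.read_state()
    if start is None: p=np.array(s["eef_pos"]);R=Ro.from_euler("xyz",s["tool_rot"])
    else: p=np.array(start[:3],float);R=Ro.from_euler("xyz",[np.pi,0,start[3]])
    rows=[]
    for x,y,z,yaw,n in wps:
        p0=p.copy();R0=R;T=Ro.from_euler("xyz",[np.pi,0,yaw]);rv=(R0.inv()*T).as_rotvec()
        for k in range(1,n+1):
            pt=p0+(np.array([x,y,z])-p0)*k/n;Rt=R0*Ro.from_rotvec(rv*k/n)
            a=np.round(R.inv().apply(pt-p)/50,2);b=np.round(np.degrees((R.inv()*Rt).as_rotvec())/6,2)
            if max(abs(np.r_[a,b]))>1: print("OVER")
            p=p+R.apply(a*50);R=R*Ro.from_rotvec(np.radians(b*6));rows.append((np.r_[a,b]+0).tolist())
    while len(rows)%5: rows.append([0]*6)
    for k in range(0,len(rows),5): print(str([rows[k:k+5]]).replace("0.0,","0,").replace(" ",""))
    print("end",p.round(1),round(R.as_euler("xyz")[2],3))
    return p,R
E
python3 - <<'E'
from h import *
plan([(581,-26,215,.17,18)])
E
```

```text
[[[-0.6,0.64,0.02,0,0,0.62],[-0.56,0.67,0.02,0,0,0.62],[-0.52,0.71,0.01,0,0,0.62],[-0.47,0.74,0.02,0,0,0.62],[-0.42,0.77,0.02,0,0,0.63]]]
[[[-0.37,0.79,0.02,0,0,0.62],[-0.31,0.82,0.02,0,0,0.62],[-0.27,0.83,0.01,0,0,0.62],[-0.2,0.85,0.02,0,0,0.62],[-0.16,0.87,0.02,0,0,0.62]]]
[[[-0.09,0.87,0.02,0,0,0.62],[-0.04,0.87,0.02,0,0,0.62],[0.02,0.88,0.02,0,0,0.63],[0.07,0.87,0.01,0,0,0.62],[0.14,0.87,0.02,0,0,0.62]]]
[[[0.18,0.85,0.02,0,0,0.62],[0.25,0.85,0.02,0,0,0.62],[0.29,0.82,0.02,0,0,0.62],[0,0,0,0,0,0],[0,0,0,0,0,0]]]
end [580.8 -26.1 214.8] 0.17
```

Call:
{"api": "apply_moves", "payload": {
  "series": [
    [[-0.6,0.64,0.02,0,0,0.62],[-0.56,0.67,0.02,0,0,0.62],[-0.52,0.71,0.01,0,0,0.62],[-0.47,0.74,0.02,0,0,0.62],[-0.42,0.77,0.02,0,0,0.63]]
  ]
}}

```text
clock: 1.52
eef_pos: [269.3, 448.7, 227.0]
tool_rot: [-3.142, -0.001, 1.013]
force: [0.9, 0.9, 0.4]
width: 85.5
```

Call:
{"api": "apply_moves", "payload": {
  "series": [
    [[-0.37,0.79,0.02,0,0,0.62],[-0.31,0.82,0.02,0,0,0.62],[-0.27,0.83,0.01,0,0,0.62],[-0.2,0.85,0.02,0,0,0.62],[-0.16,0.87,0.02,0,0,0.62]]
  ]
}}

```text
clock: 2.15
eef_pos: [389.4, 265.6, 222.6]
tool_rot: [-3.142, -0.001, 0.689]
force: [0.7, 0.7, -0.3]
width: 85.2
```

Call:
{"api": "apply_moves", "payload": {
  "series": [
    [[-0.09,0.87,0.02,0,0,0.62],[-0.04,0.87,0.02,0,0,0.62],[0.02,0.88,0.02,0,0,0.63],[0.07,0.87,0.01,0,0,0.62],[0.14,0.87,0.02,0,0,0.62]]
  ]
}}

```text
clock: 2.78
eef_pos: [509.9, 82.8, 218.0]
tool_rot: [-3.141, -0.001, 0.363]
force: [0.4, 0.4, 0.4]
width: 85.5
```

Call:
{"api": "apply_moves", "payload": {
  "series": [
    [[0.18,0.85,0.02,0,0,0.62],[0.25,0.85,0.02,0,0,0.62],[0.29,0.82,0.02,0,0,0.62],[0,0,0,0,0,0],[0,0,0,0,0,0]]
  ]
}}

```text
clock: 3.4
eef_pos: [580.3, -25.3, 214.6]
tool_rot: [-3.14, 0.001, 0.171]
force: [0.5, -0.1, 0.3]
width: 85.6
```

```bash
python3 - <<'E'
from h import *
s=ctrl.read_state();i=viewer.camera_info("wrist")
im=viewer.get_image("wrist");cv2.imwrite("pics/w1.png",im)
import pickle;pickle.dump((s,i),open("w1.pkl","wb"))
print(s["clock"],np.round(s["eef_pos"],1),np.round(s["tool_rot"],3))
for l,z in(("base",86),("collar",86),("bore0",72),("rib",89)):
    for d in viewer.find_in("wrist",l):
        u,v=d["location"][0]*560,d["location"][1]*420;print(l,round(d["score"],2),round(u),round(v),ray("wrist",u,v,z,i).round(1))
cv2.imwrite("pics/w1b.png",cv2.resize(im,(800,600),interpolation=cv2.INTER_CUBIC))
E
```

```text
3.4 [580.3 -25.3 214.6] [-3.14e+00  1.00e-03  1.71e-01]
base 0.94 292 189 [588.  -17.4  86. ]
collar 0.98 291 187 [586.6 -16.   86. ]
bore0 0.92 293 188 [589.1 -19.5  72. ]
bore0 0.61 94 234 [428.9 -87.8  72. ]
rib 0.78 296 188 [590.3 -15.5  89. ]
```

View pics/w1b.png

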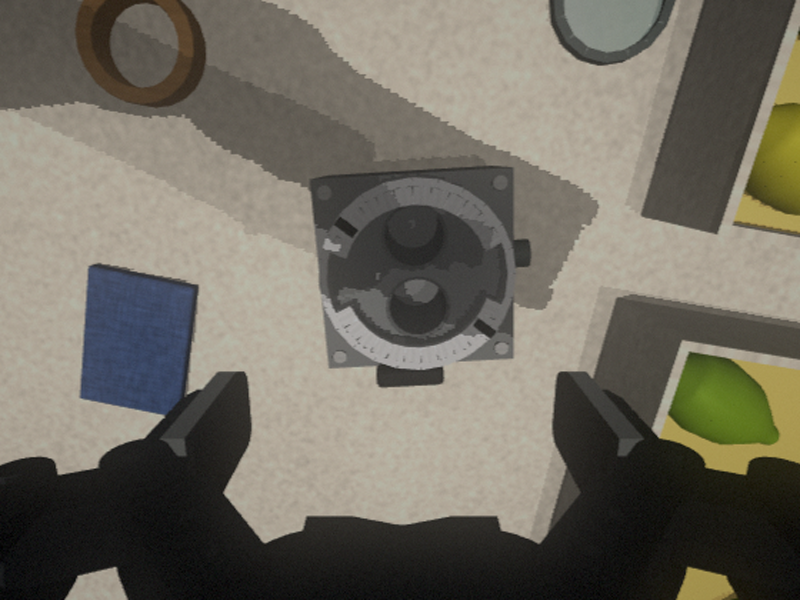

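Wrist view (800x600): collar centre is near (416,272), the ribs at (345,226) and (485,328), the boss below at (410,376), and the block corners at (311,178), (513,168), (513,358) and (329,368). I'll fit the base pose to these points.

```bash
python3 - <<'E'
from h import *
import pickle
from scipy.optimize import least_squares
s,i=pickle.load(open("w1.pkl","rb"))
c,sn=np.cos(np.radians(40)),np.sin(np.radians(40))
obs=[((-56,56,72),(311,178)),((56,56,72),(513,168)),((56,-56,72),(513,358)),((-56,-56,72),(329,368)),((47*c,-47*sn,89),(485,327)),((-47*c,47*sn,89),(345,226))]
M=np.array([o[0] for o in obs],float);P=np.array([o[1] for o in obs])*.7
W=lambda p,M:np.c_[p[0]+M[:,0]*np.cos(p[2])-M[:,1]*np.sin(p[2]),p[1]+M[:,0]*np.sin(p[2])+M[:,1]*np.cos(p[2]),M[:,2]]
f=lambda p:np.r_[tuple(proj("wrist",x,i)-q for x,q in zip(W(p,M),P))]
r=least_squares(f,[585,-20,.2]);print(r.x.round(3),np.degrees(r.x[2]),r.fun.reshape(-1,2).round(1).tolist())
np.save("base.npy",r.x)
im=cv2.resize(cv2.imread("pics/w1.png")[100:285,190:400],(800,705),interpolation=cv2.INTER_CUBIC);k=800/210
t=np.linspace(0,2*np.pi,100)
for rad,z,cy,col in((54,86,0,(0,0,255)),(40,86,0,(0,255,0)),(17,72,21,(255,255,0)),(17,72,-21,(255,0,255))):
    pts=W(r.x,np.c_[rad*np.cos(t),cy+rad*np.sin(t),0*t+z])
    q=np.array([(proj("wrist",x,i)-[190,100]+.5)*k for x in pts]);cv2.polylines(im,[q.astype(int)],True,col,1)
cv2.imwrite("pics/w1o.png",im[50:650])
E
```

```text
[ 5.88483e+02 -2.16220e+01  2.26000e-01] 12.926517327447277 [[-0.9, 0.2], [0.5, -0.9], [0.2, -0.2], [-0.3, -0.7], [-0.7, 0.8], [1.1, 0.8]]
```

View pics/w1o.png

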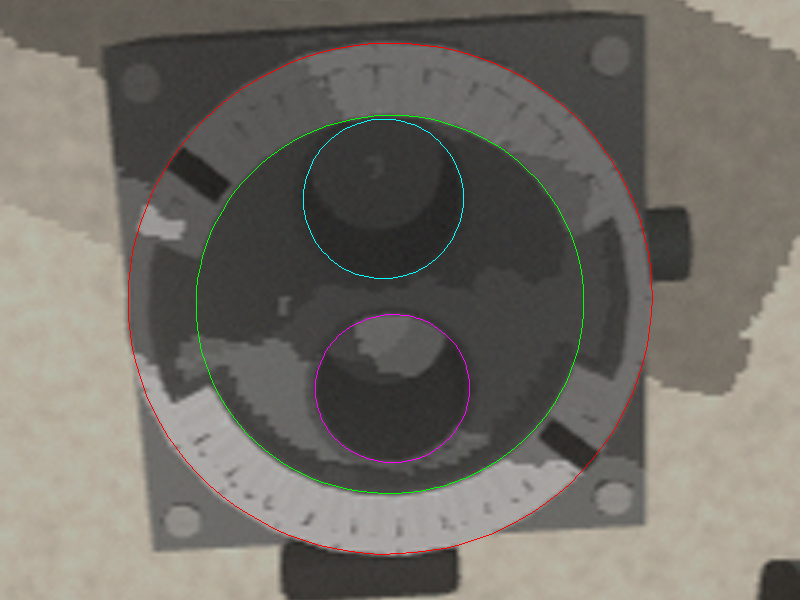

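```bash
python3 - <<'E'
from h import *
plan([(392,215,150,.226,8)])
E
```

```text
[[[-0.36,-0.67,0.16,0,0,-0.06],[-0.36,-0.67,0.17,0,0,-0.07],[-0.35,-0.68,0.16,0,0,-0.06],[-0.35,-0.68,0.16,0,0,-0.07],[-0.34,-0.68,0.16,0,0,-0.06]]]
[[[-0.34,-0.68,0.17,0,0,-0.07],[-0.34,-0.69,0.16,-0.01,0,-0.06],[-0.33,-0.69,0.16,0,0,-0.07],[0,0,0,0,0,0],[0,0,0,0,0,0]]]
end [391.8 215.1 150. ] 0.227
```

Call:
{"api": "apply_moves", "payload": {
  "series": [
    [[-0.36,-0.67,0.16,0,0,-0.06],[-0.36,-0.67,0.17,0,0,-0.07],[-0.35,-0.68,0.16,0,0,-0.06],[-0.35,-0.68,0.16,0,0,-0.07],[-0.34,-0.68,0.16,0,0,-0.06]]
  ],
  "claw": 0.2
}}

```text
clock: 4.28
eef_pos: [462.5, 125.6, 174.3]
tool_rot: [-3.141, -0.001, 0.205]
force: [0.8, -0.4, -0.4]
width: 51.2
```

Call:
{"api": "apply_moves", "payload": {
  "series": [
    [[-0.34,-0.68,0.17,0,0,-0.07],[-0.34,-0.69,0.16,0,0,-0.06],[-0.33,-0.69,0.16,0,0,-0.07],[0,0,0,0,0,0],[0,0,0,0,0,0]]
  ]
}}

```text
clock: 4.9
eef_pos: [393.0, 214.1, 150.1]
tool_rot: [3.141, -0.001, 0.225]
force: [0.5, -0.2, 0.3]
width: 51.1
```

```bash
cat >> h.py <<'E'
def look(name,labels):
    import pickle
    s=ctrl.read_state();i=viewer.camera_info("wrist");im=viewer.get_image("wrist")
    cv2.imwrite(f"pics/{name}.png",im);pickle.dump((s,i),open(name+".pkl","wb"))
    print(s["clock"],np.round(s["eef_pos"],1),np.round(s["tool_rot"],3),"w",round(s["width"],1),"F",np.round(s["force"],1))
    for l,z in labels:
        for d in viewer.find_in("wrist",l):
            u,v=d["location"][0]*560,d["location"][1]*420;print(l,round(d["score"],2),round(u),round(v),ray("wrist",u,v,z,i).round(1))
    return s,i,im
E
python3 - <<'E'
from h import *
s,i,im=look("w2",[("cell_a",35)])
cv2.imwrite("pics/w2b.png",cv2.resize(im[60:330,120:480],(800,600),interpolation=cv2.INTER_CUBIC))
E
```

```text
4.9 [393.  214.1 150.1] [ 3.141e+00 -1.000e-03  2.250e-01] w 51.1 F [ 0.5 -0.2  0.3]
cell_a 0.94 529 61 [535.7 347.7  35. ]
cell_a 0.93 384 202 [469.  231.1  35. ]
cell_a 0.72 283 200 [394.5 215.2  35. ]
```

View pics/w2b.png

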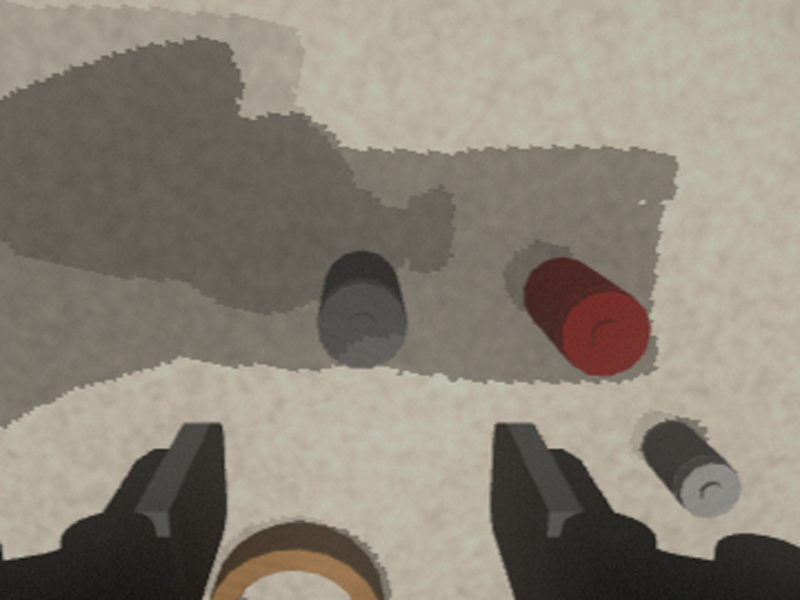

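```bash
python3 - <<'E'
from h import *
import pickle
s,i=pickle.load(open("w2.pkl","rb"))
c=ray("wrist",120+362.5*.45,60+324*.45,59,i);print(c.round(1), [ (ray("wrist",120+x*.45,60+324*.45,59,i)).round(1)[:2].tolist() for x in(318,407)])
plan([(c[0],c[1],80,.226,3),(c[0],c[1],38,.226,3)])
E
```

```text
[394.1 217.3  59. ] [[380.7, 214.3], [407.4, 220.4]]
[[[0.01,-0.02,0.47,0,0,-0.01],[0.01,-0.03,0.47,0,-0.01,-0.01],[0.01,-0.02,0.46,0,0,-0.01],[0,0,0.28,0,0,0.0],[0,0,0.28,0,0,0.0]]]
[[[0,0,0.28,0,0,0.0],[0,0,0,0,0,0],[0,0,0,0,0,0],[0,0,0,0,0,0],[0,0,0,0,0,0]]]
end [394.2 217.2  38.2] 0.226
```

Call:
{"api": "apply_moves", "payload": {
  "series": [
    [[0.01,-0.02,0.47,0,0,0],[0.01,-0.03,0.47,0,0,0],[0.01,-0.02,0.46,0,0,0],[0,0,0.42,0,0,0],[0,0,0.42,0,0,0]]
  ]
}}

```text
clock: 5.62
eef_pos: [394.4, 217.1, 37.3]
tool_rot: [3.141, -0.001, 0.222]
force: [0.2, 0.5, -0.2]
width: 50.9
```

Call:
{"api": "apply_moves", "payload": {
  "series": [
    [[0,0,0,0,0,0],[0,0,0,0,0,0],[0,0,0,0,0,0],[0,0,0,0,0,0],[0,0,0,0,0,0]]
  ],
  "claw": -1
}}

```text
clock: 6.25
eef_pos: [393.3, 218.1, 38.1]
tool_rot: [-3.141, -0.001, 0.225]
force: [0.4, -0.3, -0.4]
width: 26.2
```

```bash
python3 - <<'E'
from h import *
s=ctrl.read_state();print(s["clock"],np.round(s["eef_pos"],1),round(s["width"],1),np.round(s["force"],1))
b=np.load("base.npy");p=b[:2]+21*np.array([-np.sin(b[2]),np.cos(b[2])]);print(p)
e=s["eef_pos"]
plan([(e[0],e[1],140,.226,3),(p[0],p[1],160,.226,6)])
E
```

```text
6.25 [393.3 218.1  38.1] 26.2 [ 0.4 -0.3 -0.4]
[583.78535273  -1.15369327]
[[[0,0,-0.68,0,0,0.0],[0,0,-0.68,0,0,-0.01],[0,0,-0.68,0,-0.01,0.0],[0.46,0.85,-0.07,0,0,0.0],[0.45,0.86,-0.06,0,0,0.0]]]
[[[0.46,0.85,-0.07,0,0,0.0],[0.45,0.86,-0.07,0,0,0.0],[0.46,0.85,-0.06,0,0,0.0],[0.45,0.86,-0.07,0,0,0.0],[0,0,0,0,0,0]]]
end [583.8  -1.3 160. ] 0.226
```

Call:
{"api": "apply_moves", "payload": {
  "series": [
    [[0,0,-0.68,0,0,0],[0,0,-0.68,0,0,0],[0,0,-0.68,0,0,0],[0.46,0.85,-0.07,0,0,0],[0.45,0.86,-0.06,0,0,0]]
  ]
}}

```text
clock: 6.88
eef_pos: [457.3, 145.1, 147.1]
tool_rot: [-3.141, -0.002, 0.228]
force: [1.5, 0.1, -0.7]
width: 25.9
```

Call:
{"api": "apply_moves", "payload": {
  "series": [
    [[0.46,0.85,-0.07,0,0,0],[0.45,0.86,-0.07,0,0,0],[0.46,0.85,-0.06,0,0,0],[0.45,0.86,-0.07,0,0,0],[0,0,0,0,0,0]]
  ]
}}

```text
clock: 7.5
eef_pos: [585.6, -6.6, 160.2]
tool_rot: [3.138, -0.002, 0.219]
force: [0.4, -0.7, -1.4]
width: 26.0
```

Call:
{"api": "apply_moves", "payload": {
  "series": [
    [[0,0,0,0,0,0],[0,0,0,0,0,0],[0,0,0,0,0,0],[0,0,0,0,0,0],[0,0,0,0,0,0]]
  ]
}}

```text
clock: 8.12
eef_pos: [583.4, -1.4, 159.9]
tool_rot: [-3.142, -0.0, 0.225]
force: [-0.8, -0.5, -1.4]
width: 25.9
```

```bash
python3 - <<'E'
from h import *
s,i,im=look("w3",[])
b=np.load("base.npy");p=b[:2]+21*np.array([-np.sin(b[2]),np.cos(b[2])])
es=[]
for _ in range(3): es.append(ctrl.read_state()["eef_pos"])
print(np.round(es,1))
im=cv2.resize(im[100:325,130:430],(800,600),interpolation=cv2.INTER_CUBIC);k=800/300
t=np.linspace(0,2*np.pi,100);T=Ro.from_euler("xyz",s["tool_rot"])
def circ(c,r,z,col):
    q=np.array([(proj("wrist",[c[0]+r*np.cos(a),c[1]+r*np.sin(a),z],i)-[130,100]+.5)*k for a in t]);cv2.polylines(im,[q.astype(int)],True,col,1)
circ(b,54,86,(0,0,255));circ(p,17,72,(255,255,0))
e=s["eef_pos"];circ(e,14,e[2]-38+59,(0,255,0));circ(e,14,e[2]-38,(0,255,0))
cv2.imwrite("pics/w3o.png",im)
E
```

```text
8.125 [583.4  -1.4 159.9] [-3.142 -0.     0.225] w 25.9 F [-0.8 -0.5 -1.4]
[[583.3  -1.5 159.8]
 [583.3  -1.5 159.8]
 [583.3  -1.5 159.8]]
```

View pics/w3o.png

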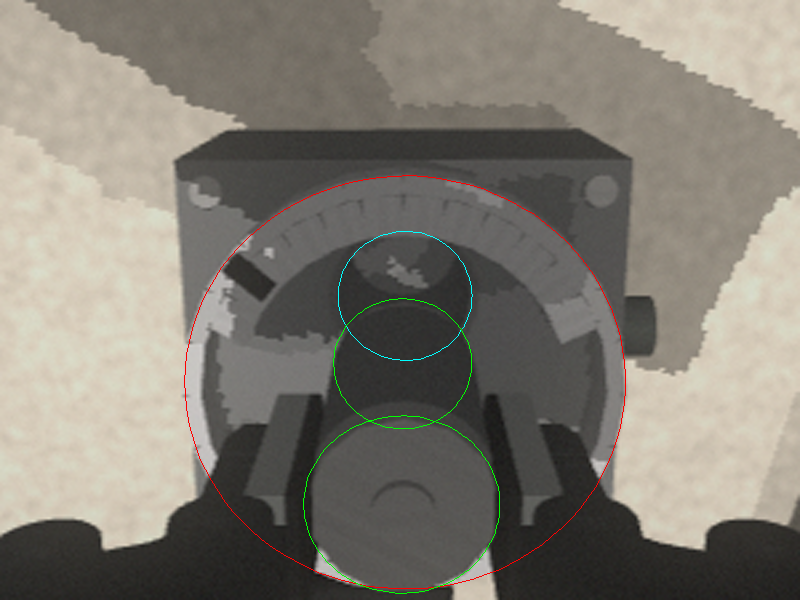

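Call:
{"api": "apply_moves", "payload": {
  "series": [
    [[0,0,0.4,0,0,0],[0,0,0.4,0,0,0],[0,0,0.2,0,0,0],[0,0,0.1,0,0,0],[0,0,0.1,0,0,0]]
  ]
}}

```text
clock: 8.8
eef_pos: [583.9, -1.7, 100.0]
tool_rot: [3.141, -0.001, 0.225]
force: [-0.7, 0.8, -0.9]
width: 26.3
```

Call:
{"api": "apply_moves", "payload": {
  "series": [
    [[0,0,0.12,0,0,0],[0,0,0.12,0,0,0],[0,0,0,0,0,0],[0,0,0,0,0,0],[0,0,0,0,0,0]]
  ]
}}

```text
clock: 9.43
eef_pos: [583.6, -1.7, 88.0]
tool_rot: [3.142, -0.0, 0.225]
force: [0.2, -0.3, -0.8]
width: 25.7
```

Call:
{"api": "apply_moves", "payload": {
  "series": [
    [[0,0,-0.08,0,0,0],[0,0,0,0,0,0],[0,0,0,0,0,0],[0,0,0,0,0,0],[0,0,0,0,0,0]]
  ],
  "claw": 0.2
}}

```text
clock: 10.05
eef_pos: [583.4, -1.7, 91.8]
tool_rot: [-3.142, 0.0, 0.225]
force: [0.7, -0.4, -0.6]
width: 50.9
```

```bash
python3 - <<'E'
from h import *
e=ctrl.read_state()["eef_pos"]
plan([(e[0],e[1],170,.226,2),(541,349,150,.226,8)])
E
```

```text
[[[0,0,-0.78,0,0,-0.01],[0,0,-0.78,0,0,0.0],[0.09,-0.88,0.05,0,0,0.0],[0.1,-0.88,0.05,0,0,0.0],[0.09,-0.87,0.05,0,0,0.0]]]
[[[0.09,-0.88,0.05,0,0,0.0],[0.09,-0.88,0.05,0,0,0.0],[0.1,-0.88,0.05,0,0,0.0],[0.09,-0.88,0.05,0,0,0.0],[0.09,-0.88,0.05,0,0,0.0]]]
end [540.8 349.2 149.8] 0.226
```

Call:
{"api": "apply_moves", "payload": {
  "series": [
    [[0,0,-0.78,0,0,0],[0,0,-0.78,0,0,0],[0.09,-0.88,0.05,0,0,0],[0.1,-0.88,0.05,0,0,0],[0.09,-0.87,0.05,0,0,0]]
  ]
}}

```text
clock: 10.68
eef_pos: [567.6, 130.9, 162.4]
tool_rot: [-3.141, -0.0, 0.224]
force: [-0.1, 0.4, -1.2]
width: 51.1
```

Call:
{"api": "apply_moves", "payload": {
  "series": [
    [[0.09,-0.88,0.05,0,0,0],[0.09,-0.88,0.05,0,0,0],[0.1,-0.88,0.05,0,0,0],[0.09,-0.88,0.05,0,0,0],[0.09,-0.88,0.05,0,0,0]]
  ]
}}

```text
clock: 11.3
eef_pos: [540.8, 350.6, 149.6]
tool_rot: [3.141, 0.0, 0.225]
force: [-1.0, -0.1, -0.3]
width: 51.2
```

Call:
{"api": "apply_moves", "payload": {
  "series": [
    [[0,0,0,0,0,0],[0,0,0,0,0,0],[0,0,0,0,0,0],[0,0,0,0,0,0],[0,0,0,0,0,0]]
  ]
}}

```text
clock: 11.92
eef_pos: [541.5, 348.5, 150.0]
tool_rot: [-3.142, -0.0, 0.224]
force: [1.0, -0.2, -0.5]
width: 51.4
```

```bash
python3 - <<'E'
from h import *
s,i,im=look("w4",[("cell_a",35)])
cv2.imwrite("pics/w4b.png",cv2.resize(im[60:330,120:480],(800,600),interpolation=cv2.INTER_CUBIC))
E
```

```text
11.925 [541.5 348.5 150. ] [-3.142 -0.     0.224] w 51.4 F [ 1.  -0.2 -0.5]
cell_a 0.81 288 199 [546.8 351.1  35. ]
cell_a 0.62 165 285 [466.4 260.5  35. ]
```

View pics/w4b.png

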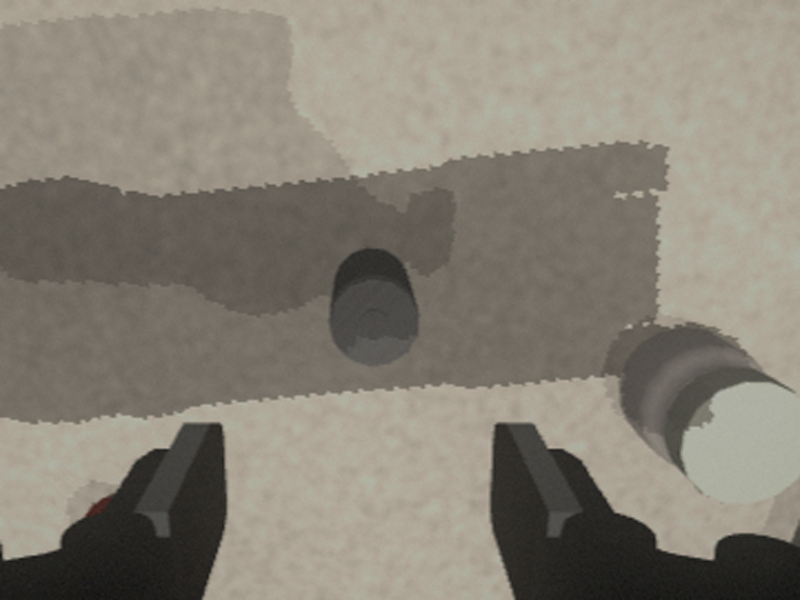

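Grey full-size cell at crop (374,322), with its top circle 89 px across, the same as the first cell. The jar is at the right, clear of the fingers.

```bash
python3 - <<'E'
from h import *
import pickle
s,i=pickle.load(open("w4.pkl","rb"))
c=ray("wrist",120+374.5*.45,60+323*.45,59,i);print(c.round(1))
plan([(c[0],c[1],80,.226,3),(c[0],c[1],38,.226,2)])
b=np.load("base.npy");p=b[:2]-21*np.array([-np.sin(b[2]),np.cos(b[2])]);print(p)
plan([(c[0],c[1],130,.226,2),(p[0],p[1],160,.226,9)],start=(c[0],c[1],38,.226))
E
```

```text
[546.  352.8  59. ]
[[[0.04,-0.02,0.47,0,0,-0.01],[0.03,-0.02,0.46,0,0,0.0],[0.04,-0.02,0.47,0,0,-0.01],[0,0,0.42,0,0,0.0],[0,0,0.42,0,0,0.0]]]
end [546.  353.1  37.9] 0.226
[593.18080422 -42.08931945]
[[[0,0,-0.92,0,0,0.0],[0,0,-0.92,0,0,0.0],[-0.09,0.88,-0.07,0,0,0.0],[-0.1,0.88,-0.06,0,0,0.0],[-0.09,0.88,-0.07,0,0,0.0]]]
[[[-0.1,0.88,-0.07,0,0,0.0],[-0.09,0.87,-0.06,0,0,0.0],[-0.1,0.88,-0.07,0,0,0.0],[-0.09,0.88,-0.07,0,0,0.0],[-0.1,0.88,-0.06,0,0,0.0]]]
[[[-0.09,0.88,-0.07,0,0,0.0],[0,0,0,0,0,0],[0,0,0,0,0,0],[0,0,0,0,0,0],[0,0,0,0,0,0]]]
end [593.2 -42.1 160. ] 0.226
```

Call:
{"api": "apply_moves", "payload": {
  "series": [
    [[0.04,-0.02,0.47,0,0,0],[0.03,-0.02,0.46,0,0,0],[0.04,-0.02,0.47,0,0,0],[0,0,0.42,0,0,0],[0,0,0.42,0,0,0]]
  ]
}}

```text
clock: 12.65
eef_pos: [545.9, 353.3, 36.8]
tool_rot: [-3.142, -0.0, 0.225]
force: [0.4, 0.2, -0.6]
width: 51.2
```

Call:
{"api": "apply_moves", "payload": {
  "series": [
    [[0,0,0,0,0,0],[0,0,0,0,0,0],[0,0,0,0,0,0],[0,0,0,0,0,0],[0,0,0,0,0,0]]
  ],
  "claw": -1
}}

```text
clock: 13.28
eef_pos: [546.0, 353.5, 38.2]
tool_rot: [-3.141, -0.0, 0.225]
force: [-0.6, -0.1, -0.6]
width: 26.3
```

Call:
{"api": "apply_moves", "payload": {
  "series": [
    [[0,0,-0.92,0,0,0],[0,0,-0.92,0,0,0],[-0.09,0.88,-0.07,0,0,0],[-0.1,0.88,-0.06,0,0,0],[-0.09,0.88,-0.07,0,0,0]]
  ]
}}

```text
clock: 13.9
eef_pos: [561.7, 220.3, 140.3]
tool_rot: [-3.142, -0.001, 0.225]
force: [0.6, 0.0, -1.3]
width: 26.5
```

Call:
{"api": "apply_moves", "payload": {
  "series": [
    [[-0.1,0.88,-0.07,0,0,0],[-0.09,0.87,-0.06,0,0,0],[-0.1,0.88,-0.07,0,0,0],[-0.09,0.88,-0.07,0,0,0],[-0.1,0.88,-0.06,0,0,0]]
  ]
}}

```text
clock: 14.52
eef_pos: [587.3, 0.8, 156.7]
tool_rot: [3.142, -0.001, 0.225]
force: [0.8, 1.1, -1.7]
width: 25.9
```

Call:
{"api": "apply_moves", "payload": {
  "series": [
    [[-0.09,0.88,-0.07,0,0,0],[0,0,0,0,0,0],[0,0,0,0,0,0],[0,0,0,0,0,0],[0,0,0,0,0,0]]
  ]
}}

```text
clock: 15.15
eef_pos: [592.5, -40.3, 159.7]
tool_rot: [-3.141, 0.0, 0.227]
force: [-0.1, -0.2, -1.6]
width: 26.1
```

```bash
python3 - <<'E'
from h import *
s,i,im=look("w5",[])
b=np.load("base.npy");d=21*np.array([-np.sin(b[2]),np.cos(b[2])]);p=b[:2]-d
print(p)
plan([(p[0],p[1],120,.226,2),(p[0],p[1],105,.226,3),(p[0],p[1],88,.226,2),(p[0],p[1],88,.226,1)])
im=cv2.resize(im[100:325,130:430],(800,600),interpolation=cv2.INTER_CUBIC);k=800/300
t=np.linspace(0,2*np.pi,100)
def circ(c,r,z,col):
    q=np.array([(proj("wrist",[c[0]+r*np.cos(a),c[1]+r*np.sin(a),z],i)-[130,100]+.5)*k for a in t]);cv2.polylines(im,[q.astype(int)],True,col,1)
circ(b,54,86,(0,0,255));circ(p,17,72,(255,255,0));circ(p+2*d,17,72,(255,0,255))
e=s["eef_pos"];circ(e,14,e[2]-38+59,(0,255,0));circ(e,14,e[2]-38,(0,255,0))
cv2.imwrite("pics/w5o.png",im)
E
```

```text
15.15 [592.5 -40.3 159.7] [-3.141  0.     0.227] w 26.1 F [-0.1 -0.2 -1.6]
[593.18080422 -42.08931945]
[[[0,0.02,0.4,0,0,0.0],[0.01,0.01,0.39,0,0,0.0],[0,0,0.1,0,0,0.0],[0,0,0.1,0,0,0.0],[0,0,0.1,0,0,0.0]]]
[[[0,0,0.17,0,0,0.0],[0,0,0.17,0,0,0.0],[0,0,0,0,0,0.0],[0,0,0,0,0,0],[0,0,0,0,0,0]]]
end [593.3 -41.9  88.2] 0.226
```

View pics/w5o.png

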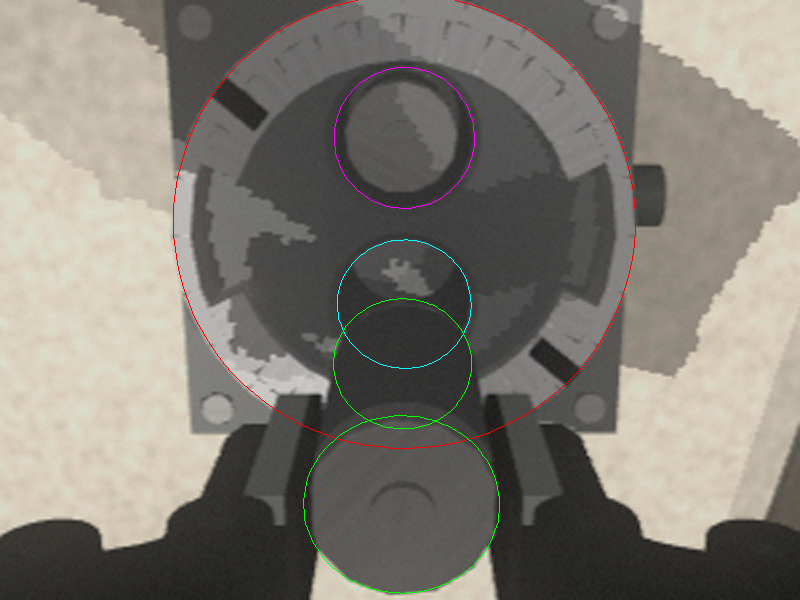

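The first cell stands home in bore0, at (402,135). The second cell lines up with its model circles and with bore1.

Call:
{"api": "apply_moves", "payload": {
  "series": [
    [[0,0.02,0.4,0,0,0],[0.01,0.01,0.4,0,0,0],[0,0,0.1,0,0,0],[0,0,0.1,0,0,0],[0,0,0.1,0,0,0]]
  ]
}}

```text
clock: 15.82
eef_pos: [593.8, -43.0, 105.1]
tool_rot: [3.141, -0.001, 0.225]
force: [-0.1, -0.9, -1.3]
width: 26.0
```

Call:
{"api": "apply_moves", "payload": {
  "series": [
    [[0,0,0.12,0,0,0],[0,0,0.12,0,0,0],[0,0,0,0,0,0],[0,0,0,0,0,0],[0,0,0,0,0,0]]
  ]
}}

```text
clock: 16.45
eef_pos: [593.5, -43.1, 93.0]
tool_rot: [3.141, -0.0, 0.225]
force: [-0.4, 0.4, -1.5]
width: 26.2
```

Call:
{"api": "apply_moves", "payload": {
  "series": [
    [[0,0,0,0,0,0],[0,0,0,0,0,0],[0,0,0,0,0,0],[0,0,0,0,0,0],[0,0,0,0,0,0]]
  ],
  "claw": 0.2
}}

```text
clock: 17.08
eef_pos: [593.4, -43.0, 92.8]
tool_rot: [-3.142, -0.0, 0.225]
force: [-0.2, 0.5, 0.1]
width: 51.3
```

```bash
python3 - <<'E'
from h import *
s=ctrl.read_state();e=s["eef_pos"];print(np.round(e,1),s["width"],np.round(s["force"],1))
# lid yaw about -0.4; jaws along lid y -> yaw -0.4+pi/2=1.17
plan([(e[0],e[1],170,.226,2),(478,-320,170,1.17,12)])
E
```

```text
[593.4 -43.   92.8] 51.25914614744289 [-0.2  0.5  0.1]
[[[0,0,-0.77,0,0,-0.01],[0,0,-0.77,0,0,0.0],[-0.29,0.41,0,0,0,-0.75],[-0.32,0.38,0,0,0,-0.75],[-0.35,0.36,0,0,0,-0.75]]]
[[[-0.38,0.32,0,0,0,-0.76],[-0.4,0.3,0,0,0,-0.75],[-0.43,0.26,0,0,0,-0.75],[-0.44,0.23,0,0,0,-0.75],[-0.46,0.2,0,0,0,-0.75]]]
[[[-0.48,0.16,0,0,0,-0.75],[-0.48,0.12,0,0,0,-0.75],[-0.5,0.08,0,0,0,-0.76],[-0.49,0.04,0,0,0,-0.75],[0,0,0,0,0,0]]]
end [ 478.  -319.8  169.8] 1.17
```

Call:
{"api": "apply_moves", "payload": {
  "series": [
    [[0,0,-0.77,0,0,0],[0,0,-0.77,0,0,0],[-0.29,0.41,0,0,0,-0.75],[-0.32,0.38,0,0,0,-0.75],[-0.35,0.36,0,0,0,-0.75]]
  ]
}}

```text
clock: 17.7
eef_pos: [564.3, -113.0, 170.0]
tool_rot: [3.141, -0.0, 0.463]
force: [-0.0, 0.1, -0.1]
width: 51.0
```

Call:
{"api": "apply_moves", "payload": {
  "series": [
    [[-0.38,0.32,0,0,0,-0.76],[-0.4,0.3,0,0,0,-0.75],[-0.43,0.26,0,0,0,-0.75],[-0.44,0.23,0,0,0,-0.75],[-0.46,0.2,0,0,0,-0.75]]
  ]
}}

```text
clock: 18.32
eef_pos: [516.0, -228.3, 169.8]
tool_rot: [-3.142, 0.0, 0.857]
force: [-0.4, -1.1, -0.3]
width: 51.1
```

Call:
{"api": "apply_moves", "payload": {
  "series": [
    [[-0.48,0.16,0,0,0,-0.75],[-0.48,0.12,0,0,0,-0.75],[-0.5,0.08,0,0,0,-0.76],[-0.49,0.04,0,0,0,-0.75],[0,0,0,0,0,0]]
  ]
}}

```text
clock: 18.95
eef_pos: [476.4, -322.1, 169.8]
tool_rot: [-3.142, 0.001, 1.164]
force: [-0.6, 0.4, 0.2]
width: 51.6
```

Call:
{"api": "apply_moves", "payload": {
  "series": [
    [[0,0,0,0,0,0],[0,0,0,0,0,0],[0,0,0,0,0,0],[0,0,0,0,0,0],[0,0,0,0,0,0]]
  ]
}}

```text
clock: 19.58
eef_pos: [477.9, -319.5, 169.8]
tool_rot: [-3.142, 0.0, 1.17]
force: [-0.2, 0.1, -0.2]
width: 51.1
```

```bash
python3 - <<'E'
from h import *
s,i,im=look("w6",[("lid",10),("lid_bar",46)])
print(np.round(s["qpos"],2))
cv2.imwrite("pics/w6b.png",cv2.resize(im[60:330,120:480],(800,600),interpolation=cv2.INTER_CUBIC))
E
```

```text
19.575 [ 477.9 -319.5  169.8] [-3.142  0.     1.17 ] w 51.1 F [-0.2  0.1 -0.2]
lid 0.88 287 189 [ 480.7 -314.7   10. ]
lid_bar 0.59 289 190 [ 474.4 -311.5   46. ]
[ 0.52  0.6   0.03  1.8  -0.03  0.75  1.74]
```

View pics/w6b.png

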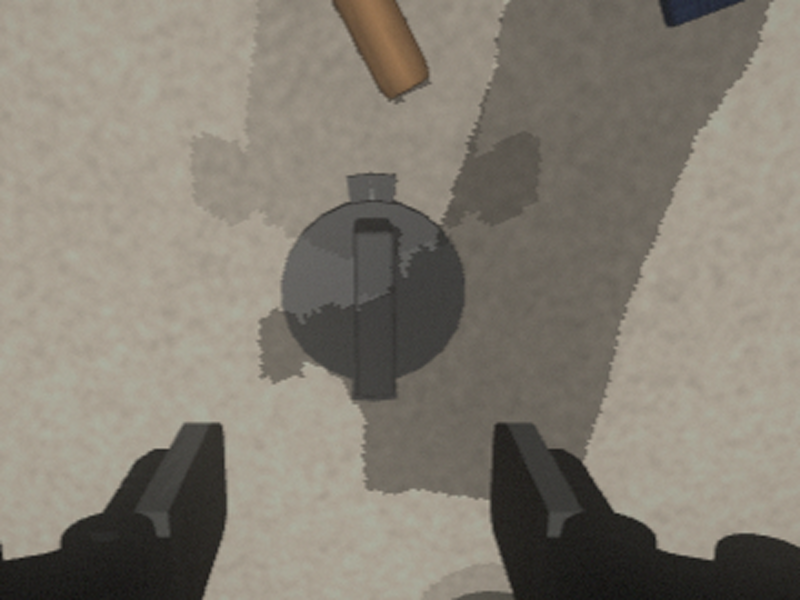

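Bar top corners are at crop (355,233), (393,233), (396,399) and (353,399); the disc spans 282–464 × 201–380 and the lug is at (372,174). I'll fit the lid pose to these.

```bash
python3 - <<'E'
from h import *
import pickle
from scipy.optimize import least_squares
s,i=pickle.load(open("w6.pkl","rb"))
# lid +x along image up (tool -y)
obs=[((30,7,46),(355,233)),((30,-7,46),(393,233)),((-30,-7,46),(396,399)),((-30,7,46),(353,399)),((46,0,6),(372,174)),((0,36.5,10),(282,290)),((0,-36.5,10),(464,290))]
M=np.array([o[0] for o in obs],float);P=np.array([o[1] for o in obs])*.45+[120,60]
W=lambda p,M:np.c_[p[0]+M[:,0]*np.cos(p[2])-M[:,1]*np.sin(p[2]),p[1]+M[:,0]*np.sin(p[2])+M[:,1]*np.cos(p[2]),M[:,2]]
f=lambda p:np.r_[tuple(proj("wrist",x,i)-q for x,q in zip(W(p,M),P))]
best=min((least_squares(f,[480,-316,a]) for a in(-.4,2.74,1.2,-1.9)),key=lambda r:r.cost)
p=best.x;print(p.round(3),best.fun.reshape(-1,2).round(1).tolist())
yaw=p[2]+np.pi/2
print("yaw",yaw%np.pi);np.save("lid.npy",p)
yaw=yaw%np.pi
plan([(p[0],p[1],70,yaw,4),(p[0],p[1],16,yaw,4)])
E
```

```text
[ 483.131 -315.496    2.746] [[-0.6, -0.8], [0.9, -0.9], [-1.0, -0.8], [0.9, -0.7], [0.1, 0.2], [-0.9, 1.9], [0.6, 1.5]]
yaw 1.1752160053438256
[[[0.03,0.02,0.5,0,0,-0.01],[0.03,0.01,0.5,0,0,-0.02],[0.03,0.02,0.5,0,0,-0.01],[0.03,0.02,0.5,0,0,-0.02],[0,0,0.27,0,0,0.0]]]
[[[0,0,0.27,0,0,0.0],[0,0,0.27,0,0,0.0],[0,0,0.27,0,0,0.0],[0,0,0,0,0,0],[0,0,0,0,0,0]]]
end [ 483.3 -315.5   15.8] 1.176
```

Call:
{"api": "apply_moves", "payload": {
  "series": [
    [[0.03,0.02,0.5,0,0,-0.01],[0.03,0.01,0.5,0,0,-0.02],[0.03,0.02,0.5,0,0,-0.01],[0.03,0.02,0.5,0,0,-0.01],[0,0,0.27,0,0,0]]
  ]
}}

```text
clock: 20.35
eef_pos: [482.9, -315.1, 55.1]
tool_rot: [-3.14, -0.0, 1.175]
force: [-0.2, -0.2, 0.5]
width: 51.1
```

Call:
{"api": "apply_moves", "payload": {
  "series": [
    [[0,0,0.27,0,0,0],[0,0,0.27,0,0,0],[0,0,0.27,0,0,0],[0,0,0,0,0,0],[0,0,0,0,0,0]]
  ]
}}

```text
clock: 20.98
eef_pos: [483.5, -315.7, 16.0]
tool_rot: [3.141, 0.0, 1.174]
force: [0.8, -0.2, -0.2]
width: 51.2
```

Call:
{"api": "apply_moves", "payload": {
  "series": [
    [[0,0,0,0,0,0],[0,0,0,0,0,0],[0,0,0,0,0,0],[0,0,0,0,0,0],[0,0,0,0,0,0]]
  ],
  "claw": -1
}}

```text
clock: 21.6
eef_pos: [483.7, -315.8, 16.3]
tool_rot: [3.141, 0.0, 1.175]
force: [0.5, 0.4, 5.2]
width: 12.6
```

```bash
python3 - <<'E'
from h import *
s=ctrl.read_state();e=s["eef_pos"];print(np.round(e,1),np.round(s["tool_rot"],3),round(s["width"],1),np.round(s["force"],1))
l=np.load("lid.npy");b=np.load("base.npy")
T=Ro.from_euler("xyz",s["tool_rot"]).as_matrix()
off=T.T[:2,:2]@(l[:2]-np.array(e[:2]));print("lid in tool xy",off.round(2))
# lid centred in x by the jaws; y offset kept
yaw=b[2]+np.pi/2;R2=Ro.from_euler("xyz",[np.pi,0,yaw]).as_matrix()
g=b[:2]-R2[:2,:2]@np.array([0,off[1]]);print(g,yaw);np.save("g.npy",g)
plan([(e[0],e[1],110,s["tool_rot"][2],3),(g[0],g[1],150,yaw,10)])
E
```

```text
[ 483.7 -315.8   16.3] [3.141 0.    1.175] 12.6 [0.5 0.4 5.2]
lid in tool xy [ 0.02 -0.66]
[589.12452234 -21.47428363] 1.7964066149749496
[[[0,0,-0.62,0,0,0.0],[0,0,-0.63,0.01,0,0.0],[0,0,-0.62,0,0,0.0],[0.62,-0.03,-0.08,0,0,-0.59],[0.63,0,-0.08,0,0,-0.6]]]
[[[0.62,0.05,-0.08,0,0,-0.59],[0.62,0.08,-0.08,0,0,-0.6],[0.62,0.13,-0.08,0,0,-0.59],[0.6,0.16,-0.08,0,0,-0.59],[0.59,0.19,-0.08,0,0,-0.6]]]
[[[0.58,0.24,-0.08,0,0,-0.59],[0.57,0.27,-0.08,0,0,-0.59],[0.54,0.3,-0.08,0,0,-0.6],[0,0,0,0,0,0],[0,0,0,0,0,0]]]
end [589.2 -21.7 149.8] 1.797
```

Call:
{"api": "apply_moves", "payload": {
  "series": [
    [[0,0,-0.62,0,0,0],[0,0,-0.63,0,0,0],[0,0,-0.62,0,0,0],[0.62,-0.03,-0.08,0,0,-0.59],[0.63,0,-0.08,0,0,-0.6]]
  ]
}}

```text
clock: 22.22
eef_pos: [504.2, -256.2, 117.6]
tool_rot: [3.141, 0.0, 1.3]
force: [1.2, 0.4, -1.1]
width: 13.2
```

Call:
{"api": "apply_moves", "payload": {
  "series": [
    [[0.62,0.05,-0.08,0,0,-0.59],[0.62,0.08,-0.08,0,0,-0.6],[0.62,0.13,-0.08,0,0,-0.59],[0.6,0.16,-0.08,0,0,-0.59],[0.59,0.19,-0.08,0,0,-0.6]]
  ]
}}

```text
clock: 22.85
eef_pos: [556.9, -108.7, 137.1]
tool_rot: [-3.141, -0.0, 1.612]
force: [-0.1, 0.1, -0.7]
width: 13.4
```

Call:
{"api": "apply_moves", "payload": {
  "series": [
    [[0.58,0.24,-0.08,0,0,-0.59],[0.57,0.27,-0.08,0,0,-0.59],[0.54,0.3,-0.08,0,0,-0.6],[0,0,0,0,0,0],[0,0,0,0,0,0]]
  ]
}}

```text
clock: 23.48
eef_pos: [588.1, -22.5, 148.8]
tool_rot: [-3.14, 0.001, 1.795]
force: [0.1, -1.3, -0.4]
width: 13.2
```

Call:
{"api": "apply_moves", "payload": {
  "series": [
    [[0,0,0,0,0,0],[0,0,0,0,0,0],[0,0,0,0,0,0],[0,0,0,0,0,0],[0,0,0,0,0,0]]
  ]
}}

```text
clock: 24.1
eef_pos: [588.9, -21.5, 149.3]
tool_rot: [3.142, -0.0, 1.796]
force: [0.5, -0.2, -0.8]
width: 13.3
```

```bash
python3 - <<'E'
from h import *
s,i,im=look("w7",[])
b=np.load("base.npy");g=np.load("g.npy");yaw=b[2]+np.pi/2
plan([(g[0],g[1],108,yaw,3),(g[0],g[1],97,yaw,2)])
im=cv2.resize(im[60:330,100:460],(800,600),interpolation=cv2.INTER_CUBIC);k=800/360
t=np.linspace(0,2*np.pi,100)
def circ(c,r,z,col):
    q=np.array([(proj("wrist",[c[0]+r*np.cos(a),c[1]+r*np.sin(a),z],i)-[100,60]+.5)*k for a in t]);cv2.polylines(im,[q.astype(int)],True,col,1)
circ(b,54,86,(0,0,255));e=s["eef_pos"]
T=Ro.from_euler("xyz",s["tool_rot"]).as_matrix();c=np.array(e)+T@[0,-.66,0];circ(c,36.5,e[2]-6.3,(0,255,0))
for a in(0,np.pi):
    x,y=proj("wrist",[b[0]+49*np.cos(a+b[2]),b[1]+49*np.sin(a+b[2]),86],i)
    cv2.circle(im,(int((x-99.5)*k),int((y-59.5)*k)),4,(0,255,255),-1)
    q=c+T@[0,46*np.cos(a),0]-[0,0,10.3];x,y=proj("wrist",q,i);cv2.circle(im,(int((x-99.5)*k),int((y-59.5)*k)),4,(255,0,255),-1)
cv2.imwrite("pics/w7o.png",im)
E
```

```text
24.1 [588.9 -21.5 149.3] [ 3.142 -0.     1.796] w 13.3 F [ 0.5 -0.2 -0.8]
[[[0,0,0.28,0,0,0.0],[0,0,0.27,0,0,0.0],[0,0.01,0.28,0,0,0.0],[0,0,0.11,0,0,0.0],[0,0,0.11,0,0,0.0]]]
end [589.4 -21.4  96.8] 1.796
```

View pics/w7o.png

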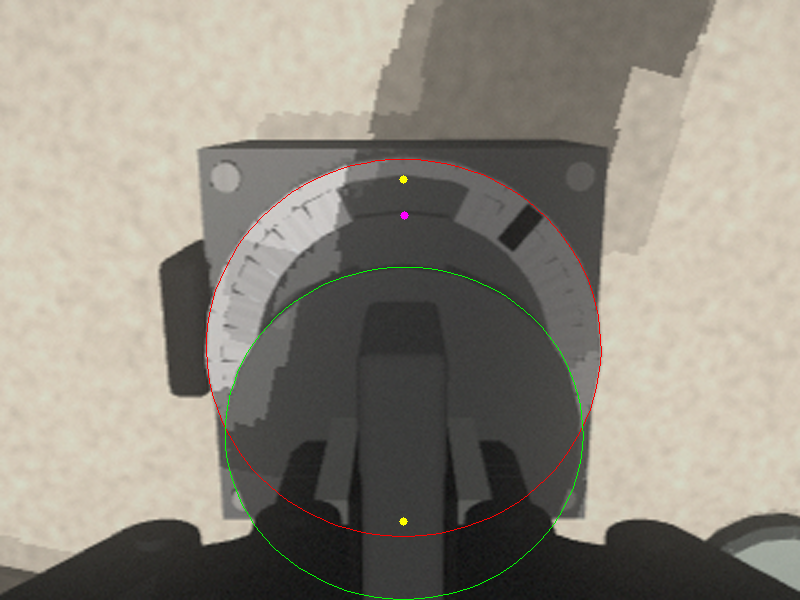

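Call:
{"api": "apply_moves", "payload": {
  "series": [
    [[0,0,0.28,0,0,0],[0,0,0.28,0,0,0],[0,0,0.28,0,0,0],[0,0,0.11,0,0,0],[0,0,0.11,0,0,0]]
  ]
}}

```text
clock: 24.78
eef_pos: [588.9, -21.4, 95.8]
tool_rot: [-3.141, -0.0, 1.797]
force: [-1.2, 0.0, 0.1]
width: 13.4
```

Call:
{"api": "apply_moves", "payload": {
  "series": [
    [[0,0,0.04,0,0,0],[0,0,0.04,0,0,0],[0,0,0.04,0,0,0],[0,0,0.02,0,0,0],[0,0,0,0,0,0]]
  ]
}}

```text
clock: 25.4
eef_pos: [588.9, -21.5, 89.3]
tool_rot: [3.141, -0.0, 1.796]
force: [-0.0, 1.0, -0.2]
width: 13.2
```

```bash
python3 - <<'E'
from h import *
s=ctrl.read_state();print(np.round(s["eef_pos"],1),np.round(s["tool_rot"],3),np.round(s["force"],1),np.round(s["torque"],2),np.load("g.npy"))
E
```

```text
[588.9 -21.5  89.3] [ 3.141 -0.     1.796] [-0.   1.  -0.2] [-0.02  0.06 -0.01] [589.12452234 -21.47428363]
```

Call:
{"api": "apply_moves", "payload": {
  "series": [
    [[0,0,0,0,0,0.4],[0,0,0,0,0,0.4],[0,0,0,0,0,0.4],[0,0,0,0,0,0.4],[0,0,0,0,0,0.4]]
  ]
}}

```text
clock: 26.02
eef_pos: [588.9, -21.4, 89.3]
tool_rot: [-3.142, 0.0, 1.584]
force: [-0.2, 0.8, -0.6]
width: 13.0
```

```bash
python3 - <<'E'
from h import *
s=ctrl.read_state();print(np.round(s["eef_pos"],1),np.round(s["tool_rot"],3),np.round(s["force"],1),np.round(s["torque"],2))
E
```

```text
[588.9 -21.4  89.3] [-3.142  0.     1.584] [-0.2  0.8 -0.6] [ 0.04 -0.06  0.02]
```

Call:
{"api": "apply_moves", "payload": {
  "series": [
    [[0,0,0,0,0,0.5],[0,0,0,0,0,0.5],[0,0,0,0,0,0.5],[0,0,0,0,0,0.5],[0,0,0,0,0,0.5]]
  ]
}}

```text
clock: 26.65
eef_pos: [588.9, -21.4, 89.3]
tool_rot: [-3.142, -0.0, 1.322]
force: [0.4, 1.3, -0.9]
width: 13.3
```

Call:
{"api": "apply_moves", "payload": {
  "series": [
    [[0,0,0,0,0,0.5],[0,0,0,0,0,0.5],[0,0,0,0,0,0.5],[0,0,0,0,0,0.5],[0,0,0,0,0,0.17]]
  ]
}}

```text
clock: 27.28
eef_pos: [588.8, -21.4, 89.3]
tool_rot: [-3.142, 0.0, 1.096]
force: [0.0, -0.4, -0.3]
width: 13.2
```

Call:
{"api": "apply_moves", "payload": {
  "series": [
    [[0,0,0,0,0,0],[0,0,0,0,0,0],[0,0,0,0,0,0],[0,0,0,0,0,0],[0,0,0,0,0,0]]
  ]
}}

```text
clock: 27.9
eef_pos: [588.9, -21.5, 89.3]
tool_rot: [-3.142, -0.0, 1.098]
force: [-0.4, -0.8, -0.1]
width: 12.9
```

```bash
python3 - <<'E'
from h import *
s,i,im=look("w8",[])
print(np.round(s["torque"],2),"target yaw",np.load("base.npy")[2]+np.pi/2-np.radians(40))
w=cv2.resize(im[60:330,100:460],(800,600),interpolation=cv2.INTER_CUBIC)
b=np.load("base.npy")
a=b[2]-np.radians(40);k=800/360
for sg in(1,-1):
    x,y=proj("wrist",[b[0]+sg*47*np.cos(a),b[1]+sg*47*np.sin(a),89],i);cv2.circle(w,(int((x-99.5)*k),int((y-59.5)*k)),3,(0,255,255),-1)
sd=cv2.resize(viewer.get_image("side")[150:270,240:380],(280,240),interpolation=cv2.INTER_CUBIC);w[:240,520:]=sd
cv2.imwrite("pics/w8o.png",w)
E
```

```text
27.9 [588.9 -21.5  89.3] [-3.142 -0.     1.098] w 12.9 F [-0.4 -0.8 -0.1]
[-0.02  0.06  0.05] target yaw 1.098274914177218
```

View pics/w8o.png

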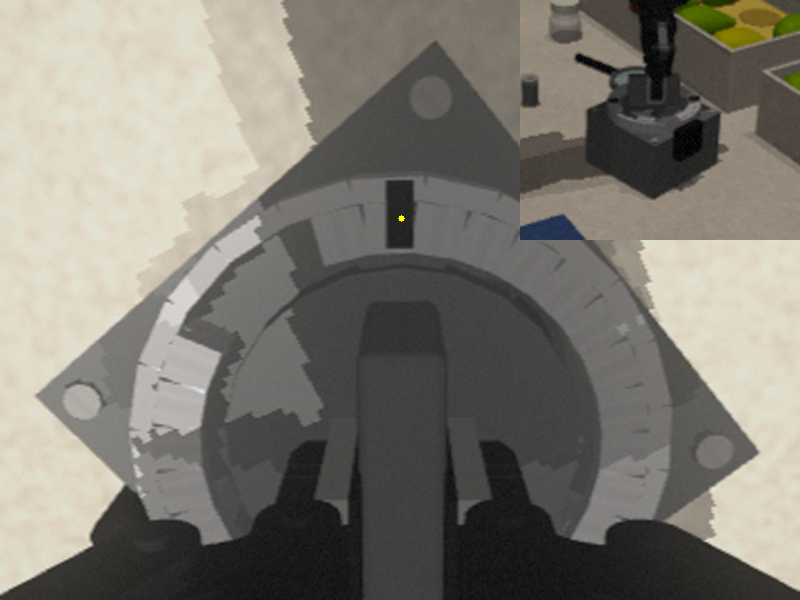

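The bar (x≈402) points straight at the rib (399,213), no lug shows in the gap and the forces are near zero, so I'm handing in while still holding the lid.

```bash
python3 -c "
from h import *
print(ctrl.finish_job())"
```

```text
the job is handed in; nothing more can be done
None
```

I dropped the two full-size grey cells into the bores one at a time, then set the lid into the collar through the gaps. I twisted it 40° clockwise to the ribs and handed in at about 28 s of the 69 s, with the gripper still holding the lid.

- **Lid angle:** the tool yaw was 1.098 rad, matching the 1.098 target. In the last wrist picture the grip bar lined up with the one rib in view, and no lug showed in the gap.
- **Click pin:** it was never in view. The lid stayed 35° short of the click and turned without resistance, with forces around 1 N.
- **Cells:** a picture showed the first cell home in its bore. The second was not photographed after its drop, but the lid went down over it to the expected height without resistance.
- **Lid height:** the underside was about 73 mm up, roughly 1 mm above the ledge and within the 3 mm of play.
- **Other objects:** I did not grip or knowingly touch the short cell, the red look-alike or the other things. I took no final picture of the whole table.
- **Readings that disagreed:** the gripper showed about 26 mm on the 28 mm cells and 13 mm on the 14 mm bar. There was also a brief 5 N upward push on the tool as the fingers closed on the lid, which was gone once it was lifted.

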